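# Press a bush home with the ratchet arbor press

## Task

A brass bush is half-way into the flange under the ram of the bench press, and the press lever is held up by the pawl on its ratchet wheel. With the fingertips press the thumb pad on the pawl's tail down until the pawl tips over free of the wheel and stays there, and only then push the lever down until the bush is fully home with its collar seated on the flange, and move clear. Nothing is to be grasped or lifted: leave the flange where it sits and do not disturb the spare bush, tin, oil can and wood block standing around the press.

Things in the scene. Friction and masses are not known exactly. Their poses are not given: they have to be found in the camera images.
- press: Green cast bench arbor press bolted to the table, foot 195 x 112 mm, head 236 mm high, ram top up to 266 mm. Origin: centre of the foot's underside. x axis points to its back (column side), z up; its front (flange, ram) is at -x. Ratchet wheel (80 mm diameter, 20 teeth), pawl and lever are on its -y side, which is turned roughly to the robot.
- pawl_pad (a point): Centre of the top face of the thumb pad on the pawl's tail, at the back of the press: a ribbed dark pad 30 mm (along the press's x) x 24 mm (across), free all round, 236 to 242 mm above the table while engaged. It moves with the pawl: 60 mm behind the pivot (press's +x), it sinks about 38 mm in all, within 5 mm of one vertical line.
- pawl (a joint): Angle of the weighted pawl (rad): below 0.15 its nose holds the wheel and the lever cannot go down past the next tooth (0.31 rad apart). It grows as the pad is pressed, to a stop at 0.62. A steel ball (26 mm, above the pivot, 75 mm in front of the pad) tips it: released below 0.32 it falls back onto the wheel, beyond 0.42 it falls over and stays. About 1 N is enough.
- lever_axis (a point): Point on the lever's turning axis (which runs along the press's y), in the plane in which the lever rod swings, 190 mm above the table.
- lever_grip (a point): Point on the centre line of the lever, 160 mm from the axis, in the middle of its black handle (round, 98 mm long, diameter 17 mm at its inner end growing to 26 mm; about 24 mm at this point). Bare rod of 13 mm diameter from the axis out to the handle. Moves with the lever.
- lever (a joint): Lever angle (rad): 0 at 50 degrees above level towards the press's front, growing as it is pushed down (level at 0.87); starts at 0.12 to 0.26. The ram sinks 18 mm per rad, meets the bush at about 0.6 and has it home at about 1.28 (23 degrees below level). It stays where it is left; it takes 1 to 2 N at the handle to move freely and up to about 10 N to press the bush in.
- bush (a joint): How far the bush has been pressed into the flange (m): 0 at the start (collar 12 mm above the flange hub), 0.012 when home. It stays where it is left.
- flange: Turned steel flange, 103 mm diameter, 30 mm high, lying loose on the press's bed under the ram; holds the bush. Origin: centre of its underside, 30 mm above the table.
- spare_bush: Spare collared brass bush standing on its collar on the table, 52 mm diameter, 27 mm high, loose; leave alone. Origin: centre of its underside.
- bolt_tin: Open round tin, 72 mm diameter, 70 mm high, loose; leave alone. Origin: centre of its underside.
- oil_can: Blue oil can, 73 x 90 mm, 187 mm high with its spout, loose; leave alone. Origin: centre of its underside.
- wood_block: Wooden block lying flat, 55 x 120 x 35 mm, loose; leave alone. Origin: centre of its underside.

How it is judged (in metres and radians):
On the way, in this order (a step that is already met when the one before it is completed fails the run):
1. the pawl has tipped over free of the ratchet wheel while the lever is still up (not forced down past the tooth) and the bush still stands proud (value of joint pawl above 0.5 rad and value of joint lever below 0.42 rad and value of joint bush below 0.003 m), for 0.2 s.
2. the lever has been pushed down and the bush is home (value of joint bush above 0.0105 m and value of joint lever above 1.1 rad), for 0.2 s.
At the end, for the whole second after the job is handed in: The bush is home to within 1.5 mm (pressed in by more than 10.5 of 12 mm), the pawl rests tipped free (over 0.5 rad) and the flange lies still on the bed, within 15 mm of where it was (value of joint bush above 0.0105 m and value of joint pawl above 0.5 rad and linear speed of flange below 0.01 m/s and distance of flange from where it was at the start of the episode below 0.015 m); the robot touches nothing.
It fails at once if the flange was lifted or pushed off its place (height (world z) of flange above 0.036 m or distance of flange from where it was at the start of the episode above 0.02 m).
It fails at once if the lever was lifted (value of joint lever below 0.03 rad).
It fails at once if the bush was handled with the fingers instead of the ram (contact force between the fingers and bush above 1 N).
It fails at once if a bystander was moved or lifted by more than 3 cm (distance of any of spare_bush, bolt_tin, oil_can, wood_block from where it was at the start of the episode above 0.03 m).
It also fails if it takes over 48 s, if anything falls off the work surface, if the arm or the gripper's body presses on something with over 40 N, if the wrist force passes 120 N, or if a joint passes its speed limit or range.

## Robot

A 6-joint arm with a two-finger parallel gripper is mounted at the origin on the work surface; the furniture and walls round the work are solid. World frame = base frame: x ahead of the robot, y to its left, z up, the work surface at z = 0. Lengths are in m, angles in degrees, forces in N, time in s.
With the tool pointing down it reaches from about 0.35 to 0.975 m from the base axis. Payload 7.1 kg.
Tool frame: the origin (TCP) lies midway between the tips of the shut fingers; the grasp point (between the pads) lies 19 mm behind it (manip.grasp_offset is the distance from the TCP to the grasp point, in m); z points along the fingers, y is the line along which they close (so a half turn about z gives the same grasp; the last joint's range is limited). The gripper opens to 88 mm and grips with 3 to 60 N. Pads are 20 mm wide; open, the fingers measure 115 mm over their backs; the gripper's body (75 mm by 178 mm) begins 61 mm behind the grasp point.
Start: joints at [-68.125, 24.242, 93.386, -0, 62.372, -1.089], TCP at [0.244, -0.575, 0.223] pointing down, gripper open.
Joint ranges: [-172.04, 172.04], [-51.8, 120.97], [4.93, 147.93], [-75.15, 255.16], [6.16, 154.13], [-145.62, 145.62]. Speed limits (degrees/s): [136.94, 136.94, 172.46, 180, 180, 180].

## Interface

Orientations are given as a 3x3 rotation matrix whose columns are the frame's x, y, z axes.
In Python, from rig import manip gives the robot as it stands.
- The arm moves only by the tool step_arm, never from a script. Its argument "commands" is a list of rows, each a list of 6 numbers: the shift along the tool's x, y, z in units of 40 mm (1.0 is 40 mm), then the turn, a rotation vector about the tool's x, y, z in units of 6 degrees (1.0 is 6 degrees). In form: [[x, y, z, rx, ry, rz], ...]. A call has exactly 8 rows; each row shifts and turns the commanded pose from where the row before left it, along the tool's axes as they then stand; what a row does not reach is not made up. A row lasts 1/12 s, in which the tool goes at most 41.7 mm and 7.16 degrees, less where a joint would pass 70% of its speed; a pose out of reach is approached as far as the arm can. A call is refused whole if a number of a shift passes 1 or a number of a turn 1, either way. A call with a gripper value outside its range is refused whole. "gripper" is the finger opening in mm, from 0 to 87.8, set as the call begins (left out, the last holds). The fingers move at their own pace and stop on an object; the grip force is fixed at half the most. Time passes only in rows, so rows that do not move let the fingers close, or fill a call up. It gives the time, the measured TCP pose, the force, the opening and the grip force at its end, in the units of the state.
- manip.get_state(): the state, without advancing time (a new reading comes with each control period).
- manip.read_camera(name): name is "side" or "top" or "wrist"; returns the picture (400x640x3 uint8, red, green, blue); there is no depth.
- manip.camera_params(name): a dict with "intrinsics" (3x3 intrinsics, pixels), "distortion" ([k1, k2, p1, p2, k3] as OpenCV has them; the pictures are not rectified), "R" (3x3) and "t" (3): a world point X has camera coordinates R X + t. Camera axes: x right, y down, z forward; pixel columns grow to the right and rows downward; lengths in m; the calibration is good to about 2 mm. A picture is of the moment at which its call begins: read the wrist's pose just before it. camera_params takes no time and is no camera call; for the wrist camera it gives the pose at the moment of the call.
- manip.job_done(): hands the job in; it is judged then, once.
The state is a dict: "time": time; "joint_positions": joint angles; "qd": joint speeds; "effort": joint torques, N m; "ee_pos": TCP position; "tool_rot": TCP orientation; "ft_force": force on the tool from outside, world axes, zero at the start; "moment": the same for the moment, N m; "finger_gap": finger opening in m; "grasp_force": force on a finger pad.
Only numpy, scipy, OpenCV 4.12 (cv2) and the standard library are available. Lean on these libraries where they do the work, as an engineer would, in place of code of your own. Each camera call takes 0.05 s, during which the arm holds its last target. There are 200 camera calls.

## Working session

There is one attempt and no reset: what is moved stays moved. The work goes in short steps, Python scripts to look and compute and a tool call to move; the robot and the scene stay as the last step left them, time stands still between calls to the robot, and variables do not carry over. Pictures are saved under pics/ and viewed, at most 10 in all, crops included, and the job is handed in when it is done.

Besides the shell and the picture viewer there is one more tool, called after "Emit:" as a command line: name --pt "numbers of a row" for each row, then --argument value for the rest. step_arm: Moves the arm, as the interface text tells. Its arguments: {"type":"object","properties":{"commands":{"type":"array","items":{"type":"array","items":{"type":"number"}}},"gripper":{"type":"number"}},"required":["commands"]}

```bash
mkdir -p pics
python3 - <<'E'
from rig import manip
import cv2,numpy as np
for n in ("side","top"):
    p=manip.camera_params(n); cv2.imwrite(f"pics/{n}0.png",manip.read_camera(n)[:,:,::-1])
    print(n,np.round(p["intrinsics"],1).tolist(),np.round(p["distortion"],3),"C",np.round(-p["R"].T@p["t"],3),np.round(p["R"],2).tolist())
s=manip.get_state();print(s["time"],s["ee_pos"],np.round(s["tool_rot"],3).tolist())
E
```

```text
side [[380.4, 0.0, 322.6], [0.0, 380.4, 195.2], [0.0, 0.0, 1.0]] [-0.067  0.     0.     0.     0.   ] C [0.101 0.598 0.867] [[-0.89, -0.45, -0.01], [-0.28, 0.58, -0.76], [0.35, -0.68, -0.65]]
top [[501.7, 0.0, 319.7], [0.0, 501.7, 200.7], [0.0, 0.0, 1.0]] [-0.019  0.     0.     0.     0.   ] C [ 0.275 -0.139  1.496] [[0.03, -1.0, -0.01], [-0.99, -0.02, -0.15], [0.15, 0.02, -0.99]]
0.1 [ 0.24368971 -0.57497476  0.22198577] [[0.921, 0.39, -0.0], [0.39, -0.921, 0.001], [0.0, -0.001, -1.0]]
```

View pics/side0.png

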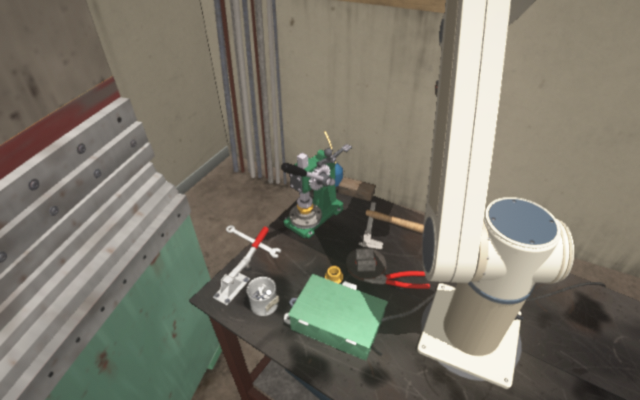

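View pics/top0.png

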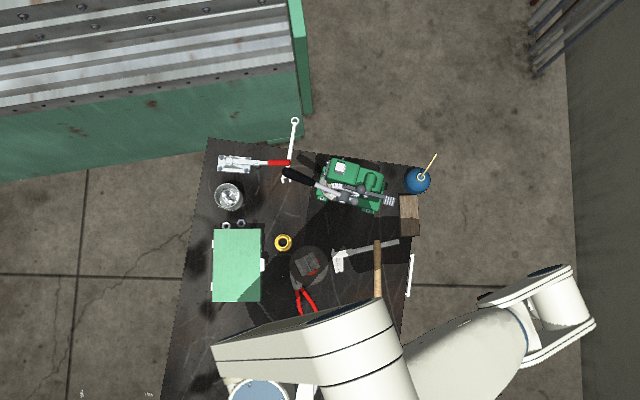

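Run:
```python
import cv2,numpy as np
a=cv2.imread("pics/side0.png")[125:240,270:385];b=cv2.imread("pics/top0.png")[145:225,275:435]
A=cv2.resize(a,None,fx=5,fy=5,interpolation=cv2.INTER_CUBIC);B=cv2.resize(b,None,fx=5,fy=5,interpolation=cv2.INTER_CUBIC)
cv2.imwrite("pics/sidec.png",A);cv2.imwrite("pics/topc.png",B)
```

```text
(no output)
```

View pics/sidec.png

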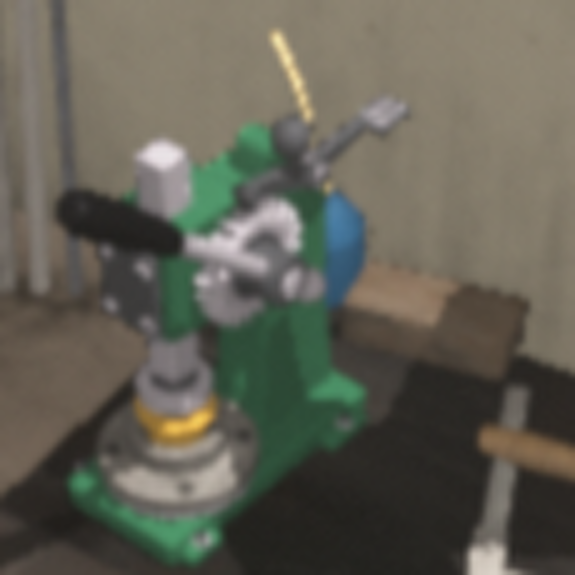

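View pics/topc.png

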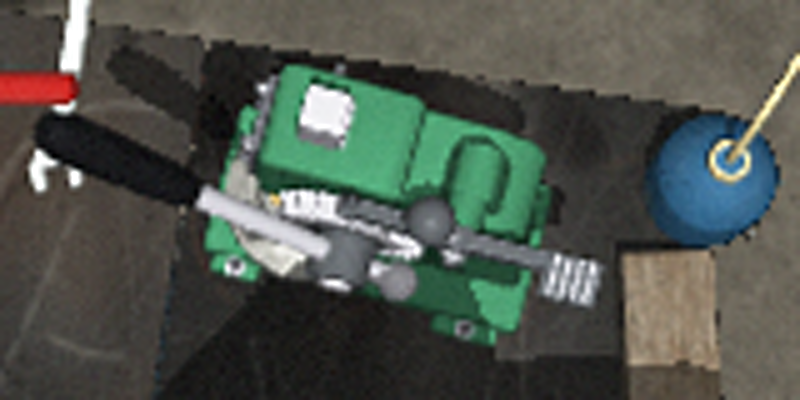

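```bash
cat > h.py <<'E'
from rig import manip
import cv2,numpy as np
from scipy.optimize import least_squares
def proj(n,X):
    p=manip.camera_params(n)
    return cv2.projectPoints(np.atleast_2d(np.float64(X)),cv2.Rodrigues(p["R"])[0],p["t"],p["intrinsics"],np.array(p["distortion"]))[0][:,0]
def tri(d):
    f=lambda X:np.concatenate([proj(n,X)[0]-uv for n,uv in d.items()])
    r=least_squares(f,[.6,-.2,.2]);return r.x,r.fun
def ray(n,uv,z):
    p=manip.camera_params(n);q=cv2.undistortPoints(np.float64([[uv]]),p["intrinsics"],np.array(p["distortion"]))[0,0]
    C=-p["R"].T@p["t"];d=p["R"].T@[q[0],q[1],1];return C+d*(z-C[2])/d[2]
E
python3 - <<'E'
from h import *
S=lambda u,v:(u/5+270,v/5+125)
T=lambda u,v:(u/5+275,v/5+145)
for k,s,t in [("pad",(384,110),(571,280)),("ball",(292,135),(430,218)),("butt",(68,207),(45,128)),("inner",(178,242),(200,193)),("hub",(272,270),(343,252)),("ramtop",(162,150),(330,106))]:
    X,r=tri({"side":S(*s),"top":T(*t)});print(k,X.round(3),r.round(1))
print("pad@.24",ray("top",T(571,280),.24), "hub@.19",ray("top",T(343,252),.19))
for k,t in [("foot front bolt",(234,266)),("rear bolt",(463,330))]:print(k,ray("top",T(*t),.015).round(3))
E
```

```text
pad [ 0.475 -0.294  0.237] [ 0.  0. -0. -0.]
ball [ 0.502 -0.221  0.256] [-0.1 -0.   0.   0.1]
butt [ 0.53  -0.032  0.32 ] [ 0.2  0.  -0.1 -0.2]
inner [ 0.512 -0.105  0.254] [ 0.1  0.  -0.  -0. ]
hub [ 0.495 -0.18   0.189] [-0.1 -0.   0.   0.1]
ramtop [ 0.557 -0.17   0.261] [ 0.1  0.  -0.  -0.1]
pad@.24 [ 0.47468813 -0.29394512  0.24      ] hub@.19 [ 0.49474172 -0.17991774  0.19      ]
foot front bolt [ 0.514 -0.12   0.015]
rear bolt [ 0.479 -0.258  0.015]
```

Emit:
step_arm --pt "0 0 -1 0 0 0" --pt "0.8 -0.42 -0.2 0 0 0" --pt "0.8 -0.42 -0.2 0 0 0" --pt "0.8 -0.42 -0.2 0 0 0" --pt "0.8 -0.42 0 0 0 0" --pt "0.8 -0.42 0 0 0 0" --pt "0.8 -0.42 0 0 0 0" --pt "0.8 -0.42 0 0 0 0" --gripper 0

```text
time: 0.77
ee_pos: [0.4049, -0.3781, 0.2865]
tool_rot: [[0.921, 0.39, -0.0], [0.39, -0.921, 0.0], [-0.0, -0.0, -1.0]]
ft_force: [-0.6, -0.1, -0.4]
finger_gap: 0.0377
grasp_force: 0.0
```

Emit:
step_arm --pt "0 0 0 0 0 -1" --pt "0 0 0 0 0 -1" --pt "0 0 0 0 0 -1" --pt "0 0 0 0 0 -1" --pt "0 0 0 0 0 -1" --pt "0 0 0 0 0 -1" --pt "0 0 0 0 0 -1" --pt "0 0 0 0 0 -1"

```text
time: 1.43
ee_pos: [0.404, -0.3795, 0.2863]
tool_rot: [[0.321, 0.947, -0.001], [0.947, -0.321, 0.001], [0.0, -0.001, -1.0]]
ft_force: [-0.1, -0.2, -0.0]
finger_gap: 0.0004
grasp_force: 0.0
```

```bash
cat >> h.py <<'E'
def to(X):
    s=manip.get_state();R=s["tool_rot"];print(round(s["time"],2),"pos",np.round(s["ee_pos"],4),"units",np.round(R.T@(np.array(X)-s["ee_pos"])/.04,2),"F",np.round(s["ft_force"],1));return s
E
python3 - <<'E'
from h import *
s=to([.475,-.294,.265]);print(s["tool_rot"].round(3).tolist(),s["joint_positions"],s["finger_gap"])
E
```

```text
1.43 pos [ 0.404  -0.3795  0.2863] units [2.59 0.99 0.53] F [-0.1 -0.2 -0. ]
[[0.321, 0.947, -0.001], [0.947, -0.321, 0.001], [0.0, -0.001, -1.0]] [-4.44395623e+01  1.43116987e+01  9.88642912e+01  1.73697144e-03
  6.68701601e+01 -2.57049744e+01] 0.0003506742406156614
```

Emit:
step_arm --pt "0.5 0.2 0 0 0 0" --pt "0.6 0.2 0 0 0 0" --pt "0.6 0.2 0 0 0 0" --pt "0.5 0.2 0.1 0 0 0" --pt "0.4 0.2 0.2 0 0 0" --pt "0 0 0.2 0 0 -0.8" --pt "0 0 0 0 0 0" --pt "0 0 0 0 0 0"

```text
time: 2.1
ee_pos: [0.4756, -0.2942, 0.2661]
tool_rot: [[0.247, 0.969, -0.001], [0.969, -0.247, 0.001], [0.0, -0.002, -1.0]]
ft_force: [0.1, -0.1, 0.2]
finger_gap: 0.0007
grasp_force: 0.0
```

Run:
```python
from h import *
to([.475,-.294,.2])
a=manip.read_camera("side")[120:200,290:390,::-1];b=manip.read_camera("top")[155:235,320:420,::-1];c=manip.read_camera("wrist")[:,:,::-1]
r=lambda i:cv2.resize(i,(400,320),interpolation=cv2.INTER_CUBIC)
cv2.imwrite("pics/p1.png",np.vstack([np.hstack([r(a),r(b)]),np.hstack([cv2.resize(c,(400,250)),np.zeros((250,400,3),np.uint8)])]))
```

```text
2.1 pos [ 0.4756 -0.2942  0.2661] units [-0.   -0.01  1.65] F [ 0.1 -0.1  0.2]
```

View pics/p1.png

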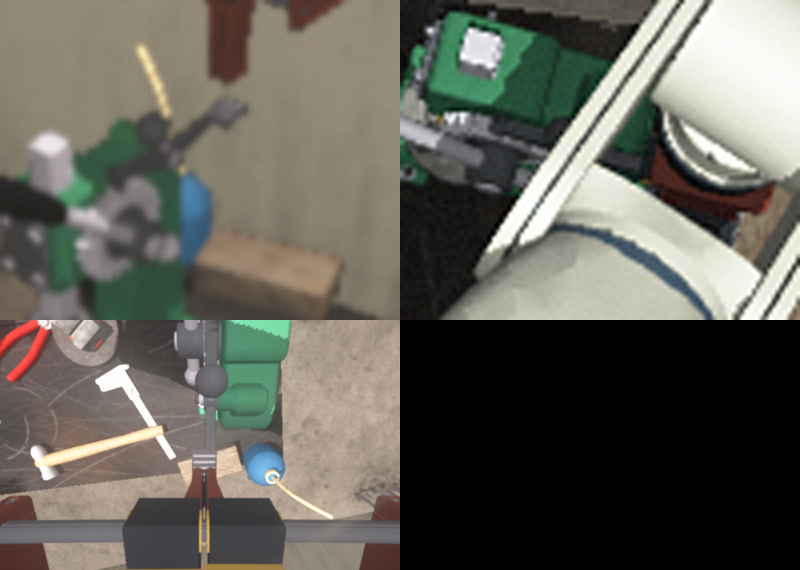

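Emit:
step_arm --pt "0 0 0.3 0 0 0" --pt "0 0 0.2 0 0 0" --pt "0 0 0.2 0 0 0" --pt "0 0 0.2 0 0 0" --pt "0 0 0.2 0 0 0" --pt "0 0 0.2 0 0 0" --pt "0 0 0.15 0 0 0" --pt "0 0 0 0 0 0"

```text
time: 2.92
ee_pos: [0.4755, -0.2942, 0.2072]
tool_rot: [[0.246, 0.969, -0.002], [0.969, -0.246, 0.001], [0.001, -0.002, -1.0]]
ft_force: [0.2, 0.4, 0.7]
finger_gap: 0.0004
grasp_force: 0.0
```

Run:
```python
from h import *
to([.475,-.294,.2])
a=manip.read_camera("side")[120:200,290:390,::-1];c=manip.read_camera("wrist")[:,:,::-1]
cv2.imwrite("pics/p2.png",np.vstack([cv2.resize(a,(375,300),interpolation=cv2.INTER_CUBIC),cv2.resize(c[150:400,100:412],(375,300))]))
```

```text
2.92 pos [ 0.4755 -0.2942  0.2072] units [ 0.   -0.01  0.18] F [0.2 0.4 0.7]
```

View pics/p2.png

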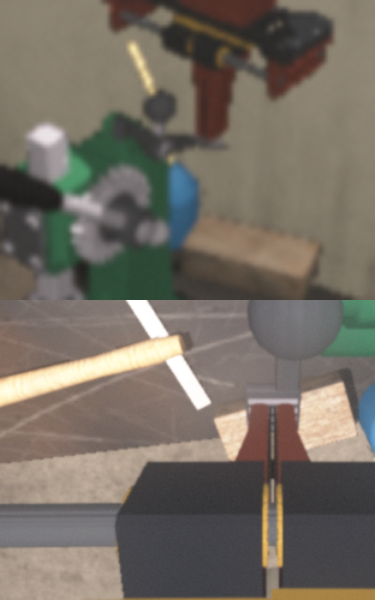

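Emit:
step_arm --pt "0 0 0.1 0 0 0" --pt "0 0 0 0 0 0" --pt "0 0 0 0 0 0" --pt "0 0 -0.2 0 0 0" --pt "0 0 -0.5 0 0 0" --pt "0 0 -0.8 0 0 0" --pt "0 0 -1 0 0 0" --pt "0 0 0 0 0 0"

```text
time: 3.68
ee_pos: [0.4791, -0.2965, 0.3127]
tool_rot: [[0.246, 0.969, 0.01], [0.969, -0.246, -0.007], [-0.004, 0.012, -1.0]]
ft_force: [0.9, -1.3, -0.9]
finger_gap: 0.0006
grasp_force: 0.0
```

Run:
```python
from h import *
to([.527,-.05,.38])
a=manip.read_camera("side")[120:200,270:390,::-1];c=manip.read_camera("wrist")[:,:,::-1]
cv2.imwrite("pics/p3.png",np.vstack([cv2.resize(a,(450,300),interpolation=cv2.INTER_CUBIC),cv2.resize(c,(450,281))]))
f=np.array([.24,.971,0]);h=np.array([.495,-.18,.19])
for L in (.16,.35,.6,.87,1.1,1.28,1.36):
    e=np.radians(50)-L; g=h+.17*(np.cos(e)*f+np.sin(e)*np.array([0,0,1])); print(L,g.round(3))
```

```text
3.68 pos [ 0.4791 -0.2965  0.3127] units [ 6.26 -0.34 -1.71] F [ 0.9 -1.3 -0.9]
0.16 [ 0.526 -0.055  0.301]
0.35 [ 0.53  -0.037  0.275]
0.6 [ 0.534 -0.021  0.236]
0.87 [ 0.536 -0.015  0.19 ]
1.1 [ 0.535 -0.019  0.152]
1.28 [ 0.532 -0.028  0.123]
1.36 [ 0.531 -0.034  0.11 ]
```

View pics/p3.png

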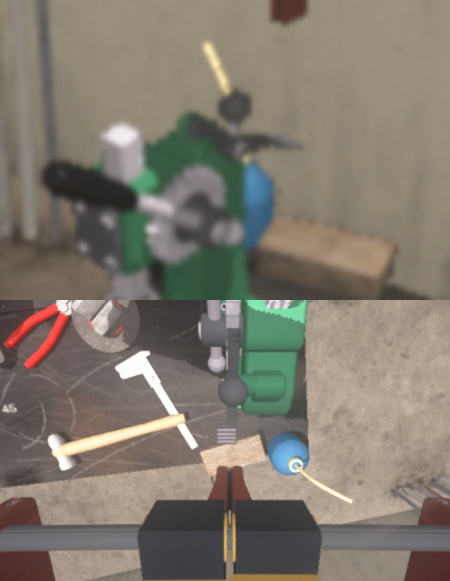

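Run:
```python
from h import *
print(tri({"side":(268,230),"top":(290,163)}))
print(tri({"side":(258,244),"top":(268,163)}))
to([.5275,-.048,.375])
```

```text
(array([ 0.60567389, -0.02640069,  0.07000236]), array([-0.4772831 , -0.09205368,  0.18943262,  0.44451228]))
(array([0.60097127, 0.03617734, 0.07383836]), array([-1.29468486, -0.25252972,  0.55112768,  1.24815701]))
3.78 pos [ 0.4768 -0.2951  0.307 ] units [ 6.3  -0.28 -1.71] F [-0.6 -0.8 -0.1]
```

Emit:
step_arm --pt "0 0 -1 0 0 0" --pt "0.3 0 -0.7 0 0 0" --pt "1 0 0 0 0 0" --pt "1 0 0 0 0 0" --pt "1 0 0 0 0 0" --pt "1 -0.1 0 0 0 0" --pt "0.9 -0.1 0 0 0 0" --pt "0.7 -0.1 0 0 0 0"

```text
time: 4.45
ee_pos: [0.5217, -0.0601, 0.3712]
tool_rot: [[0.245, 0.97, -0.002], [0.97, -0.245, 0.001], [0.0, -0.003, -1.0]]
ft_force: [0.9, -0.2, 0.3]
finger_gap: 0.0007
grasp_force: 0.0
```

Run:
```python
from h import *
s=to([.5275,-.048,.34]);print(s["tool_rot"].round(3).tolist())
a=manip.read_camera("side")[100:200,250:400,::-1];c=manip.read_camera("wrist")[:,:,::-1]
cv2.imwrite("pics/p4.png",np.vstack([cv2.resize(a,(450,300),interpolation=cv2.INTER_CUBIC),cv2.resize(c,(450,281))]))
```

```text
4.45 pos [ 0.5217 -0.0601  0.3712] units [0.33 0.07 0.78] F [ 0.9 -0.2  0.3]
[[0.245, 0.97, -0.002], [0.97, -0.245, 0.001], [0.0, -0.003, -1.0]]
```

View pics/p4.png

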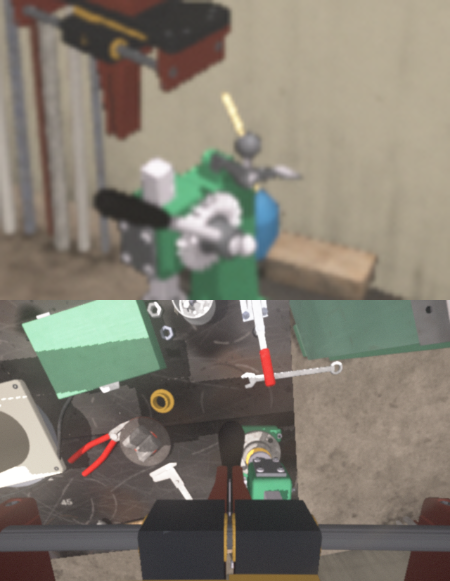

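Emit:
step_arm --pt "0.3 0.05 0.4 0 0 0" --pt "0 0 0.5 0 0 0" --pt "0 0 0.4 0 0 0" --pt "0 0 0.3 0 0 0" --pt "0 0 0.3 0 0 0" --pt "0 0 0.3 0 0 0" --pt "0 0 0.3 0 0 0" --pt "0 0 0.3 0 0 0"

```text
time: 5.22
ee_pos: [0.5267, -0.0525, 0.2593]
tool_rot: [[0.247, 0.969, -0.001], [0.969, -0.247, -0.0], [-0.0, -0.001, -1.0]]
ft_force: [0.1, 0.3, 1.8]
finger_gap: 0.0001
grasp_force: 0.8
```

Run:
```python
from h import *
to([.5275,-.048,.155])
a=manip.read_camera("side")[100:200,250:400,::-1];c=manip.read_camera("wrist")[:,:,::-1]
cv2.imwrite("pics/p5.png",np.vstack([cv2.resize(a,(450,300),interpolation=cv2.INTER_CUBIC),cv2.resize(c,(450,281))]))
```

```text
5.22 pos [ 0.5267 -0.0525  0.2593] units [ 0.12 -0.    2.61] F [0.1 0.3 1.8]
```

View pics/p5.png

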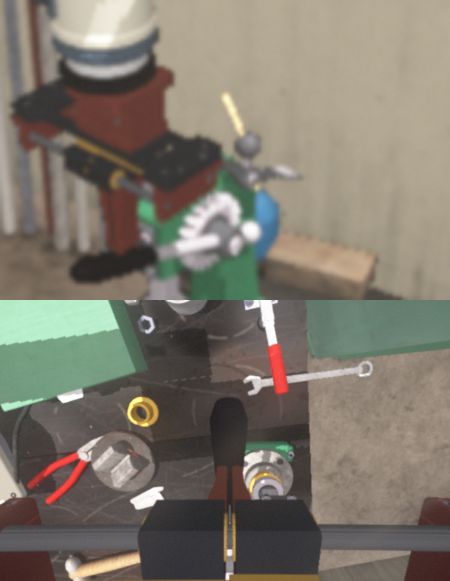

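Emit:
step_arm --pt "0.1 0 0.3 0 0 0" --pt "0.1 0 0.3 0 0 0" --pt "0 0 0.3 0 0 0" --pt "0 0 0.3 0 0 0" --pt "0 0 0.3 0 0 0" --pt "0 0 0.3 0 0 0" --pt "0 0 0.3 0 0 0" --pt "0 0 0.2 0 0 0"

```text
time: 5.98
ee_pos: [0.5302, -0.0446, 0.1691]
tool_rot: [[0.246, 0.969, 0.002], [0.969, -0.246, -0.001], [-0.0, 0.002, -1.0]]
ft_force: [-1.3, -3.9, 9.0]
finger_gap: 0.0001
grasp_force: 4.1
```

Emit:
step_arm --pt "0 0 0.1 0 0 0" --pt "0 0 0.1 0 0 0" --pt "0 0 0.1 0 0 0" --pt "0 0 0 0 0 0" --pt "0 0 0 0 0 0" --pt "0 0 0 0 0 0" --pt "0 0 0 0 0 0" --pt "0 0 0 0 0 0"

```text
time: 6.65
ee_pos: [0.5296, -0.0442, 0.157]
tool_rot: [[0.246, 0.969, 0.001], [0.969, -0.246, -0.0], [-0.0, 0.001, -1.0]]
ft_force: [0.5, -2.1, 3.5]
finger_gap: 0.0005
grasp_force: 1.8
```

Keep going in small steps until the force rises.

Emit:
step_arm --pt "0 0 0.06 0 0 0" --pt "0 0 0.06 0 0 0" --pt "0 0 0.06 0 0 0" --pt "0 0 0 0 0 0" --pt "0 0 0 0 0 0" --pt "0 0 0 0 0 0" --pt "0 0 0 0 0 0" --pt "0 0 0 0 0 0"

```text
time: 7.32
ee_pos: [0.5296, -0.0441, 0.1498]
tool_rot: [[0.246, 0.969, 0.001], [0.969, -0.246, -0.0], [-0.0, 0.001, -1.0]]
ft_force: [0.4, -1.0, 4.9]
finger_gap: 0.0001
grasp_force: 2.4
```

Emit:
step_arm --pt "0 0 0.05 0 0 0" --pt "0 0 0.05 0 0 0" --pt "0 0 0 0 0 0" --pt "0 0 0 0 0 0" --pt "0 0 0 0 0 0" --pt "0 0 0 0 0 0" --pt "0 0 0 0 0 0" --pt "0 0 0 0 0 0"

```text
time: 7.98
ee_pos: [0.5297, -0.0441, 0.1461]
tool_rot: [[0.246, 0.969, 0.001], [0.969, -0.246, -0.0], [-0.0, 0.001, -1.0]]
ft_force: [-0.8, -2.0, 7.6]
finger_gap: 0.0004
grasp_force: 3.4
```

Emit:
step_arm --pt "0 0 0.05 0 0 0" --pt "0 0 0.05 0 0 0" --pt "0 0 0 0 0 0" --pt "0 0 0 0 0 0" --pt "0 0 0 0 0 0" --pt "0 0 0 0 0 0" --pt "0 0 0 0 0 0" --pt "0 0 0 0 0 0"

```text
time: 8.65
ee_pos: [0.5298, -0.0445, 0.1429]
tool_rot: [[0.246, 0.969, 0.001], [0.969, -0.246, -0.001], [-0.001, 0.002, -1.0]]
ft_force: [-2.8, -3.2, 15.7]
finger_gap: 0.0001
grasp_force: 6.5
```

Emit:
step_arm --pt "0 0 0.05 0 0 0" --pt "0 0 0.05 0 0 0" --pt "0 0 0 0 0 0" --pt "0 0 0 0 0 0" --pt "0 0 0 0 0 0" --pt "0 0 0 0 0 0" --pt "0 0 0 0 0 0" --pt "0 0 0 0 0 0"

```text
time: 9.32
ee_pos: [0.5301, -0.0446, 0.1397]
tool_rot: [[0.245, 0.969, 0.002], [0.969, -0.245, -0.001], [-0.001, 0.002, -1.0]]
ft_force: [-5.5, -3.9, 22.8]
finger_gap: 0.0007
grasp_force: 9.8
```

Run:
```python
from h import *
to([.5275,-.048,.155])
a=manip.read_camera("side")[130:240,270:380,::-1];b=manip.read_camera("wrist")[200:360,300:460,::-1]
r=lambda i:cv2.resize(i,(400,400),interpolation=cv2.INTER_CUBIC)
cv2.imwrite("pics/p6.png",np.hstack([r(a),r(b)]))
```

```text
9.32 pos [ 0.5301 -0.0446  0.1397] units [-0.1  -0.04 -0.38] F [-5.5 -3.9 22.8]
```

View pics/p6.png

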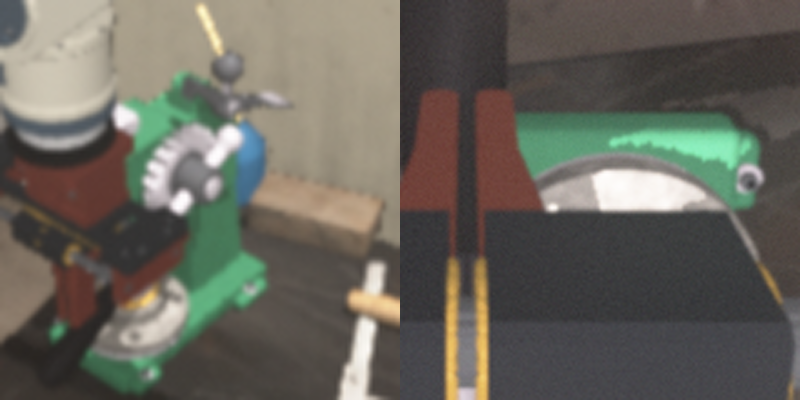

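Emit:
step_arm --pt "0 0 0.05 0 0 0" --pt "0 0 0 0 0 0" --pt "0 0 0 0 0 0" --pt "0 0 0 0 0 0" --pt "0 0 0 0 0 0" --pt "0 0 0 0 0 0" --pt "0 0 0 0 0 0" --pt "0 0 0 0 0 0"

```text
time: 10.08
ee_pos: [0.5306, -0.0439, 0.1379]
tool_rot: [[0.246, 0.969, 0.003], [0.969, -0.246, -0.0], [0.001, 0.003, -1.0]]
ft_force: [-3.4, 1.0, 23.3]
finger_gap: 0.0005
grasp_force: 10.7
```

Emit:
step_arm --pt "0 0 -0.2 0 0 0" --pt "0 0 -0.4 0 0 0" --pt "0 0 -0.6 0 0 0" --pt "0 0 -0.8 0 0 0" --pt "0 0 -0.8 0 0 0" --pt "0 0 -0.8 0 0 0" --pt "0 0 -0.5 0 0 0" --pt "0 0 0 0 0 0"

```text
time: 10.75
ee_pos: [0.5311, -0.0439, 0.3038]
tool_rot: [[0.246, 0.969, 0.007], [0.969, -0.246, -0.0], [0.001, 0.007, -1.0]]
ft_force: [0.5, -0.4, 0.3]
finger_gap: 0.0002
grasp_force: 0.0
```

Run:
```python
from h import *
to([.5275,-.048,.3])
im=manip.read_camera("side")
# predicted lever line vs image: darkness of handle along candidate angles, pixel under rod 0.12..0.2
f=np.array([.24,.971,0]);h=np.array([.495,-.18,.19]);g=im.mean(2)
for L in np.arange(1.0,1.6,.06):
    e=np.radians(50)-L;P=[h+r*(np.cos(e)*f+np.sin(e)*np.array([0,0,1])) for r in np.linspace(.12,.2,25)]
    print(round(L,2),round(np.mean([g[int(round(v)),int(round(u))] for u,v in proj("side",P)]),1))
# bush (brass) and flange pixels
hs=cv2.cvtColor(im,cv2.COLOR_RGB2HSV)[188:235,285:330];old=cv2.cvtColor(cv2.imread("pics/side0.png"),cv2.COLOR_BGR2HSV)[188:235,285:330]
for q in (old,hs):
    m=(q[...,0]>12)&(q[...,0]<30)&(q[...,1]>130)&(q[...,2]>90);v,u=np.nonzero(m);print(m.sum(),v.min()+188,v.max()+188,v.mean()+188,u.mean()+285)
print(proj("side",[[.557,-.17,.084],[.557,-.17,.072]]).round(1).tolist())
```

```text
10.75 pos [ 0.5311 -0.0439  0.3038] units [-0.12 -0.06  0.09] F [ 0.5 -0.4  0.3]
1.0 58.1
1.06 71.0
1.12 74.5
1.18 50.8
1.24 43.5
1.3 44.3
1.36 43.0
1.42 65.3
1.48 95.8
1.54 90.7
1.6 93.1
67 205 213 209.71641791044777 305.2089552238806
1 213 213 213.0 303.0
[[305.3, 202.0], [305.4, 204.9]]
```

```bash
python3 -c "
from rig import manip
print(manip.job_done())"
```

```text
the job is handed in; nothing more can be done
None
```

I tipped the pawl free first, then pushed the lever down to about 1.30 rad (home is about 1.28), moved clear and handed the job in. The hand-in gave no verdict, and the bush was hidden at the end, so I judge it home from the lever angle and a final push of about 23 N.

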